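Shut the slide box and stand it on end at the bookend

TASK

The grey slide box on the sloped rest has its lid ajar: press the lid fully shut while it lies there. Then take the box off and stand it upright on the bookend's base, on the thin side that now sits on the rest's lip: midway along the low wall, its underside parallel to the wall and within a centimetre of it, the lid facing away and still shut. Set it down before letting go, and do not disturb the specimen pot or the loupe.

Things in the scene. Friction and masses are not known exactly. Their poses are not given: they have to be found in the camera images.
- slide_box: Grey hinged slide box, 82 x 98 x 34 mm (x, y, z), 0.12 kg. Origin: centre of its underside; z points out through the lid (top at 34 mm, seam at 20). Sides at y = -49 and +49 mm: it lies at 50 degrees on the rest, on its -y side, y uphill; standing as wanted, y points straight up. The lid's free front edge is at x = -40 mm, its hinge line at x = +43, z = 20 mm, along y.
- slide_box_lid (a joint): Lid hinge of the slide box, rad: 0 = shut, grows as the front edge rises (ajar by 0.2 to 0.4 at the start). A slightly stiff hinge: the lid stays where it is left.
- rest: Fixed aluminium sloped rest, base 100 x 84 x 6 mm. Origin: on the worktop below its middle; the slope rises to its own +y at 50 degrees. Two rails 12 mm wide (x = -36 and +36 mm, open between them) carry the box's underside up to 21 mm beyond its middle, so the uppermost 28 mm are free; a 16 mm high lip holds the box's lower side. About 70 mm tall.
- bookend: Fixed aluminium bookend. Origin: on the worktop, near the base's centre. Base plate 4 mm thick, 130 mm along x, free standing area y = -46 to +30 mm. A low wall, 4 mm thick, its top 50 mm above the worktop, runs along x; its face toward the standing area is at y = +30 mm. The box's underside goes toward that wall.
- specimen_pot: Bystander: white screw-lid pot, 47 mm across, 43 mm tall, origin at the centre of its underside.
- loupe: Bystander: loupe, clear cylinder with a black ring, 41 mm across, 42 mm tall, origin at the centre of its underside.

How it is judged:
By the outcome, as a careful person would: the job done as asked, in the order asked, and still so for the second after the job is handed in, with the robot touching nothing.
It also fails if it takes over 45 s, if anything falls off the work surface, if the arm or the gripper's body presses on something with over 40 N, if the wrist force passes 120 N, or if a joint passes its speed limit or range.

ROBOT

A 6-joint arm with a two-finger parallel gripper is mounted at the origin on a cart in front of the work surface, level with it; the furniture and walls round the work are solid. World frame = base frame: x ahead of the robot, y to its left, z up, the work surface at z = 0. Lengths are in m, angles in degrees, forces in N, time in s.
With the tool pointing down it reaches from about 0.375 to 0.9 m from the base axis. Payload 3.1 kg.
Tool frame: the origin (TCP) lies between the finger pads; the fingertips stand 22 mm ahead of it and the grasp point (between the pads) lies 3 mm ahead of it (bot.tip_extent is the distance from the TCP to the fingertips, in m); y points along the fingers, z is the direction in which the jaws open and shut, and the axes are right-handed (so a half turn about y gives the same grasp; the last joint's range is limited). The gripper opens to 87 mm and grips with 3 to 60 N. Pads are 19 mm wide; open, the fingers measure 117 mm over their backs; the gripper's body (75 mm by 190 mm) begins 51 mm behind the grasp point.
Start: joints at [61.335, 30.224, 82.088, -0, 67.689, -10.227], TCP at [0.198, 0.593, 0.245] pointing down, gripper open.
Joint ranges: [-176.69, 176.69], [-43.24, 126.21], [12.49, 139.97], [-82, 262], [0, 151.66], [-163.58, 163.58]. Speed limits (degrees/s): [159.86, 159.86, 180, 180, 180, 180].

INTERFACE

Orientations are given as a 3x3 rotation matrix whose columns are the frame's x, y, z axes.
In Python, from rig import bot, eyes, models gives the robot as it stands. The module is installed in compiled form; this text tells all that it offers.
- The arm moves only by the tool arm_command, never from a script. Its arguments are lists of equal length, an entry for each row: "translation": the shift along the tool's x, y, z each as a share of 0.08 m, from -1 to 1, a list of three; "rotation": the turn, a rotation vector about the tool's x, y, z each as a share of 60 degrees, from -1 to 1, a list of three; "grip": the closure, from -1 (fully open) to 1 (shut), so that 0 is half open. In form: {"translation": [[x, y, z], ...], "rotation": [[rx, ry, rz], ...], "grip": [grip, ...]}. A call has 1 to 5 rows; each row is the pose to reach, as a shift and turn from the pose commanded when the call began, along the tool's axes at that moment; what a row does not reach only later rows make up. A row lasts 1/10 s, in which the tool goes at most 50 mm and 8.59 degrees, less where a joint would pass 70% of its speed; a pose out of reach is approached as far as the arm can. A call with a number of a shift or a turn outside -1 to 1 is refused whole. A call with a gripper value outside its range is refused whole. The fingers move at their own pace and stop on an object; the grip force is fixed at half the most. Time passes only in rows, so rows that repeat a pose let the fingers close. It gives the time, the measured TCP pose, the force and the opening at its end, in the units of the state.
- bot.read_state(): the state, without advancing time (a new reading comes with each control period).
- eyes.capture(name): name is "side" or "top"; returns a dict with "image" (420x560x3 uint8, blue, green, red), "mtx" (3x3 intrinsics, pixels), "rvec" (rotation vector, rad) and "tvec" (3), from world to camera coordinates, as OpenCV has them. Camera axes: x right, y down, z forward; pixel columns grow to the right and rows downward; lengths in m; the calibration is good to about 2 mm. A picture is of the moment at which its call begins. There is no depth.
- bot.hand_in(): hands the job in, once; it reports no verdict.
Trained networks look in the newest picture that a camera, given by its name, has taken for a name from the list of things; names that differ only in an ending like _2 or _b are one class to them, and where a whole thing is asked for, a point or a joint stands for the part that bears it (a point fixed in the world has none). Each returns a list of dicts, best first, with "conf" (0 to 1); they miss things now and then, are a little off and sometimes report something else, mostly with a low value. They report only what shows in the picture. A call takes as long as a camera call.
- models.recognise(camera, thing): "extent" ([left, top, right, bottom] as shares, 0 to 1, of the picture: columns of its width, rows of its height, round what is visible of it).
- models.spot_point(camera, thing): "point" ([column, row] as shares, 0 to 1, of the picture: columns of its width, rows of its height: a listed point, or the origin of a listed thing).
The state is a dict: "time_s": time; "joint_positions": joint angles; "qvel": joint speeds; "tau": joint torques, N m; "position": TCP position; "tcp_rot": TCP orientation; "force": force on the tool from outside, world axes, zero at the start; "moment": the same for the moment, N m; "opening": opening from 0.0 (shut) to 1.0 (fully open).
Only numpy, scipy, OpenCV 4.12 (cv2) and the standard library are available. Lean on these libraries where they do the work, as an engineer would, in place of code of your own. Each camera call takes 0.05 s, during which the arm holds its last target. There are 200 camera calls.

## Working session

There is one attempt and no reset: what is moved stays moved. The work goes in short steps, Python scripts to look and compute and a tool call to move; the robot and the scene stay as the last step left them, time stands still between calls to the robot, and variables do not carry over. Pictures are saved under pics/ and viewed, about 8 in all and at most 12, crops included, and the job is handed in when it is done.

Besides the shell and the picture viewer there is one more tool, called as name(argument=value, ...) on one line, values as JSON. arm_command: Moves the arm, as the interface text tells. Shift numbers are shares of 0.08 m and turn numbers shares of 60 degrees, none past 1 either way. Its arguments: {"type":"object","properties":{"translation":{"type":"array"},"rotation":{"type":"array"},"grip":{"type":"array"}},"required":["translation","rotation","grip"]}

```bash
mkdir -p pics; cat > h.py <<'E'
import numpy as np, cv2
from rig import bot, eyes, models
def cap(n,f=None):
    c=eyes.capture(n)
    if f: cv2.imwrite('pics/'+f,c['image'])
    return c
def proj(c,P):
    return cv2.projectPoints(np.atleast_2d(np.array(P,float)),c['rvec'],c['tvec'],c['mtx'],None)[0][:,0]
def ray(c,uv):
    R=cv2.Rodrigues(c['rvec'])[0]; d=R.T@np.linalg.inv(c['mtx'])@np.array([uv[0],uv[1],1.]); return -R.T@np.ravel(c['tvec']),d
def onz(c,uv,z):
    o,d=ray(c,uv); return o+d*(z-o[2])/d[2]
def tri(cs,uvs):
    A=np.zeros((3,3));b=np.zeros(3)
    for c,uv in zip(cs,uvs):
        o,d=ray(c,uv); d=d/np.linalg.norm(d); M=np.eye(3)-np.outer(d,d); A+=M;b+=M@o
    return np.linalg.solve(A,b)
E
python3 - <<'E'
from h import *
np.set_printoptions(precision=4,suppress=True)
C={n:cap(n,n+'0.png') for n in('side','top')}
for n,c in C.items(): print(n,'cam pos',ray(c,(280,210))[0])
for t in 'slide_box slide_box_lid rest bookend specimen_pot loupe'.split():
    pts=[]
    for n in C:
        p=models.spot_point(n,t); r=models.recognise(n,t)
        print(t,n,[(np.array(x['point'])*[560,420],round(x['conf'],2)) for x in p[:2]],[(np.array(x['extent'])*[560,420,560,420],round(x['conf'],2)) for x in r[:2]])
        if p: pts.append((C[n],np.array(p[0]['point'])*[560,420]))
    if len(pts)==2: print('   tri',tri(*zip(*pts)), 'z0 top',onz(*pts[1],0))
s=bot.read_state();print(s['position'],s['tcp_rot'],s['opening'])
E
```

```text
side cam pos [ 0.3974 -0.7836  0.5543]
top cam pos [ 0.3974 -0.1212  1.1579]
slide_box side [(array([285.6 , 174.72]), 0.66)] [(array([266.728, 148.092, 312.312, 202.398]), 0.67)]
slide_box top [(array([185.808, 210.21 ]), 0.58)] [(array([161.224, 183.288, 224.224, 231.882]), 0.8)]
   tri [0.5257 0.0968 0.056 ] z0 top [0.5283 0.1081 0.    ]Traceback (most recent call last):
  File "<stdin>", line 8, in <module>
ValueError: it knows: bookend, loupe, rest, slide_box, specimen_pot
```

```bash
python3 - <<'E'
from h import *
np.set_printoptions(precision=4,suppress=True)
C={n:cap(n) for n in('side','top')}
for t in 'rest bookend specimen_pot loupe'.split():
    pts=[]
    for n in C:
        p=models.spot_point(n,t); r=models.recognise(n,t)
        print(t,n,[(np.array(x['point'])*[560,420],round(x['conf'],2)) for x in p[:2]],[(np.array(x['extent'])*[560,420,560,420],round(x['conf'],2)) for x in r[:2]])
        if p: pts.append((C[n],np.array(p[0]['point'])*[560,420]))
    if len(pts)==2: print('   tri',tri(*zip(*pts)), 'z0 top',onz(*pts[1],0))
s=bot.read_state();print(s['position'],s['tcp_rot'],s['opening'])
a=cv2.imread('pics/top0.png');b=cv2.imread('pics/side0.png')
a=cv2.resize(a[130:330,120:387],None,fx=3,fy=3,interpolation=cv2.INTER_CUBIC);cv2.imwrite('pics/top0c.png',a)
b=cv2.resize(b[110:310,160:427],None,fx=3,fy=3,interpolation=cv2.INTER_CUBIC);cv2.imwrite('pics/side0c.png',b)
E
```

```text
rest side [(array([282.128, 197.19 ]), 0.68)] [(array([259.896, 179.886, 313.208, 207.48 ]), 0.98)]
rest top [] [(array([179.592, 217.518, 221.872, 239.988]), 0.85)]
bookend side [(array([326.312, 311.01 ]), 0.7)] [(array([286.888, 271.32 , 379.176, 339.696]), 0.63)]
bookend top [(array([369.824, 196.98 ]), 0.88)] [(array([341.88 , 167.496, 396.872, 233.982]), 0.89)]
   tri [ 0.545  -0.2936  0.0014] z0 top [ 0.55   -0.2945  0.    ]
specimen_pot side [(array([243.6  , 262.416]), 0.78)] [(array([231.392, 240.114, 254.184, 273.   ]), 0.91)]
specimen_pot top [(array([301.224, 267.204]), 0.79)] [(array([291.872, 256.2  , 314.72 , 277.41 ]), 0.63)]
   tri [ 0.4038 -0.1422  0.0003] z0 top [ 0.4    -0.1421  0.    ]
loupe side [(array([330.4  , 242.214]), 0.74)] [(array([317.8  , 219.492, 336.784, 247.884]), 0.74)]
loupe top [(array([282.912, 181.02 ]), 0.52)] [(array([271.712, 170.52 , 289.072, 195.3  ]), 0.54)]
   tri [ 0.5912 -0.106  -0.0008] z0 top [ 0.5889 -0.1057  0.    ]
[0.1976 0.5929 0.2446] [[ 0.9487 -0.      0.3162]
 [-0.3162  0.      0.9487]
 [-0.     -1.      0.    ]] 1.0010747523244365
```

View pics/top0.png

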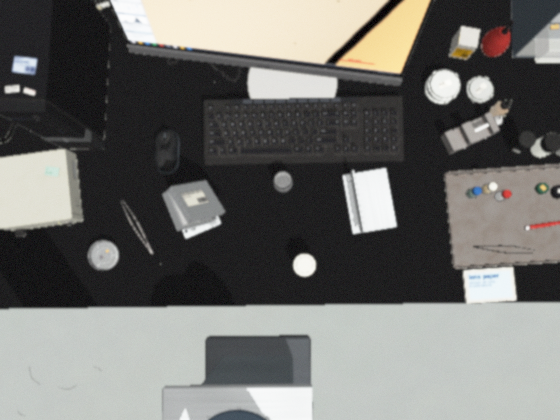

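View pics/side0.png

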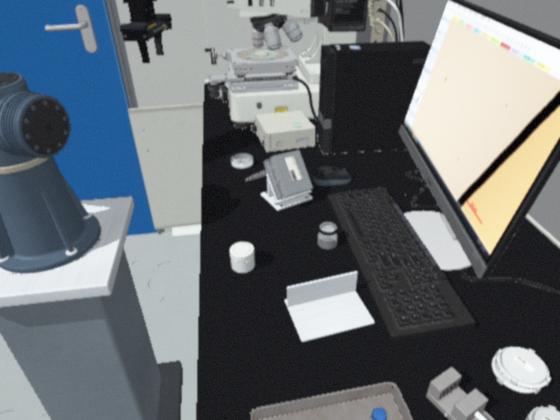

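The top view shows the box at about (194,204), with the rest's base peeking out below it at (200,229). The bookend is at (370,200) with its wall on the left, at about column 350. In the side view the box is at (288,172), the bookend at (328,310), the pot at (242,257) and the loupe at (327,235).

```bash
python3 - <<'E'
import cv2,numpy as np
a=cv2.imread('pics/top0.png');b=cv2.imread('pics/side0.png')
k=dict(interpolation=cv2.INTER_CUBIC)
A=cv2.resize(a[165:245,145:245],(500,400),**k)   # x5
B=cv2.resize(a[160:240,335:405],(350,400)[::1],**k)
D=cv2.resize(b[135:215,235:325],(450,400),**k) # hmm x5
out=np.zeros((600,800,3),np.uint8)
A=cv2.resize(a[175:245,150:230],(400,350),**k);D=cv2.resize(b[140:210,240:320],(400,350),**k)
out[:350,:400]=A;out[:350,400:]=D
out[350:,:240]=cv2.resize(a[160:240,335:405],(219,250),**k)[:, :240] if 0 else np.pad(cv2.resize(a[160:240,335:405],(219,250),**k),((0,0),(0,21),(0,0)))
out[350:,400:]=np.pad(cv2.resize(b[265:345,280:380],(312,250),**k),((0,0),(0,88),(0,0)))
cv2.imwrite('pics/m1.png',out)
E
```

```text
(no output)
```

View pics/m1.png

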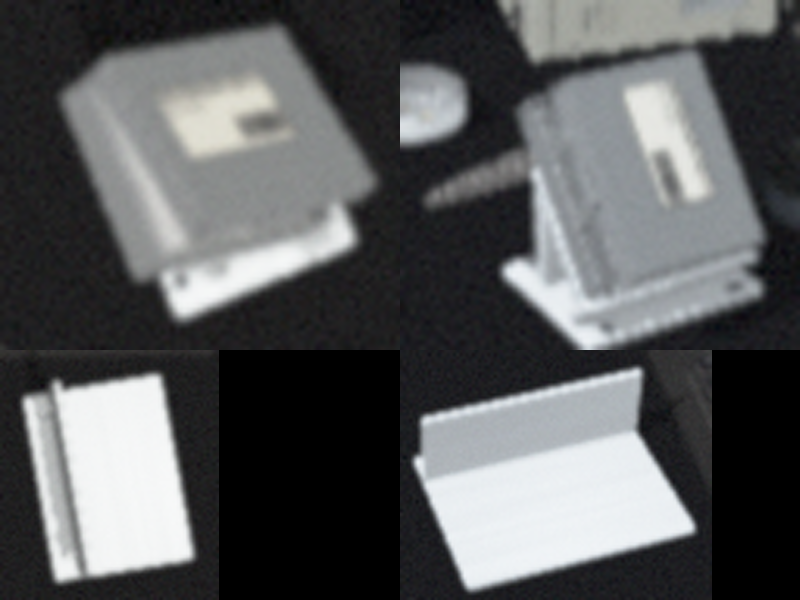

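The crops give the layout. The slope rises toward world +y, at a yaw of about 23°. The lid's front edge faces the robot and its label faces -y. The bookend wall faces -y, with a yaw of about 7°. Next I fit the models to the corner pixels.

```bash
cat > fit.py <<'E'
from h import *
from scipy.optimize import least_squares
from scipy.spatial.transform import Rotation as Ro
np.set_printoptions(precision=4,suppress=True)
C={n:cap(n) for n in('side','top')}
T=lambda u,v:(u/5+150-.4,v/5+175-.4); S=lambda u,v:((u-400)/5+240-.4,v/5+140-.4)
BT=lambda u,v:(u/3.125+335-.3,(v-350)/3.125+160-.3); BS=lambda u,v:((u-400)/3.125+280-.3,(v-350)/3.125+265-.3)
def solve(model,obs,p0,loss='soft_l1'):
    f=lambda p:np.concatenate([proj(C[n],model(p,k))[0]-uv for n,k,uv in obs])
    r=least_squares(f,p0,loss=loss,x_scale=[.01]*len(p0)); print(r.x); print(f(r.x).reshape(-1,2)); return r.x
# bookend
bm=lambda p,k:Ro.from_euler('z',p[2]).apply(np.array(k)/1e3)+[p[0],p[1],0]
solve(bm,[('top',(-65,-46,4),BT(193,560)),('top',(65,-46,4),BT(160,375)),('top',(65,30,50),BT(60,382)),('top',(-65,30,50),BT(85,577)),
 ('side',(-65,-46,4),BS(468,590)),('side',(65,-46,4),BS(695,528)),('side',(-65,30,4),BS(427,478)),('side',(65,30,4),BS(637,432)),('side',(-65,30,50),BS(423,418)),('side',(65,30,50),BS(641,370))],[.545,-.294,.12])
# rest base
solve(bm,[('top',(-50,42,6),T(180,320)) if 0 else ('top',(-50,42,0),T(180,322)),('top',(-50,-42,6),T(358,243)),('side',(-50,42,6),S(505,262)),('side',(-50,-42,3),S(590,347)),('side',(50,-42,3),S(763,293))],[.52,.09,.4])
# box
def box(p,k):
    k=np.array(k,float)
    if len(k)==4:
        k=k[:3]; h=np.array([43,0,20.]); k=Ro.from_euler('y',p[4]).apply(k-h)+h
    return (Ro.from_euler('z',p[3])*Ro.from_euler('x',50,degrees=True)).apply(k/1e3)+p[:3]
solve(box,[('top',(-41,49,0),T(140,280)),('top',(41,49,0),T(60,100)),('top',(41,49,34,1),T(110,60)),('top',(41,-49,34,1),T(280,25)),('top',(-40,-49,34,1),T(380,185)),('top',(-40,49,34,1),T(185,250)),
 ('side',(-40,49,34,1),S(565,82)),('side',(41,49,34,1),S(697,52)),('side',(41,-49,34,1),S(763,240)),('side',(-40,-49,34,1),S(598,295)),('side',(-41,49,0),S(522,105))],[.525,.1,.05,.4,.3])
E
python3 fit.py
```

```text
[ 0.5424 -0.2945  0.1383]
[[-0.0944 -0.4844]
 [ 0.0927  0.0214]
 [ 0.093  -0.7066]
 [ 2.5342 -1.9986]
 [-0.9606 -1.6712]
 [ 0.1232 -0.2648]
 [-1.5633  0.2962]
 [-0.3187 -0.6506]
 [-0.4535  0.3833]
 [ 0.635   0.2951]]
[0.5289 0.0877 0.3802]
[[ 0.1905 -0.7725]
 [-0.1754 -0.0764]
 [-0.4449  0.2514]
 [-0.7311  0.3944]
 [ 0.2564 -0.6541]]
[0.5272 0.0941 0.0528 0.3987 0.0616]
[[-0.1855 -0.0515]
 [ 0.2603 -0.9469]
 [-0.5025 -0.1629]
 [ 0.575   0.3519]
 [-3.075   1.9961]
 [ 1.6707 -2.0255]
 [-2.8371  0.8832]
 [-0.5685 -0.8428]
 [ 0.4014  0.1159]
 [ 5.2353 -1.5812]
 [-0.9486  1.1787]]
```

```bash
cat > g.py <<'E'
from h import *
from scipy.spatial.transform import Rotation as Ro
np.set_printoptions(precision=3,suppress=True)
P=np.array([.5275,.0940,.0530]);Y=.388
RB=(Ro.from_euler('z',Y)*Ro.from_euler('x',50,degrees=True)).as_matrix()
def tool_from_box(RB,P,x,y,z): # tcp at box coords (m), tool x=xb,y=-yb,z=-zb
    return P+RB@np.array([x,y,z]), RB@np.diag([1,-1,-1.])
def to(pos,R):
    s=bot.read_state(); R0=np.array(s['tcp_rot']); d=R0.T@(np.array(pos)-s['position'])/.08
    w=Ro.from_matrix(R0.T@R).as_rotvec(degrees=True)/60
    print('t',round(s['time_s'],2),'pos',np.array(s['position']),'goal',np.array(pos),'F',np.array(s['force']),'open',round(s['opening'],3)); print('trans',d,'rot',w,'calls',np.abs(d).max())
E
python3 - <<'E'
from g import *
to(*tool_from_box(RB,P,-.01,.128,.020))
c=cap('top');im=c['image'][150:250,330:420]
m=(im.min(2)>195).astype(np.uint8); n,l,st,ce=cv2.connectedComponentsWithStats(m); i=1+st[1:,4].argmax()
pts=np.argwhere(l==i)[:,::-1].astype(np.float32)+[330,150]
r=cv2.minAreaRect(pts.astype(np.float32)); b=cv2.boxPoints(r)
w=np.array([onz(c,q,.004) for q in b]); print(st[i],r,w[:,:2])
e=np.diff(np.vstack([w,w[:1]]),axis=0)[:,:2]; print(np.degrees(np.arctan2(e[:,1],e[:,0])),np.linalg.norm(e,axis=1),w.mean(0))
E
```

```text
t 1.3 pos [0.198 0.593 0.245] goal [0.493 0.152 0.164] F [ 0.061 -0.219 -0.38 ] open 1.001
trans [ 5.244  1.008 -4.059] rot [-0.638 -0.65  -0.236] calls 5.24380976791838
[  23   19   43   63 1980] ((374.0679626464844, 199.1240234375), (60.910499572753906, 33.36214065551758), 79.69515228271484) [[ 0.605 -0.257]
 [ 0.617 -0.329]
 [ 0.485 -0.348]
 [ 0.473 -0.277]]
[ -80.691 -171.791   99.345    8.547] [0.073 0.133 0.072 0.133] [ 0.545 -0.303  0.004]
```

arm_command(translation=[[1,0,-0.75],[1,0,-0.75],[1,0,-0.75]], rotation=[[0,0,0],[0,0,0],[0,0,0]], grip=[-1,-1,-1])

```text
time_s: 1.65
position: [0.2568, 0.5064, 0.2443]
tcp_rot: [[0.947, -0.0, 0.321], [-0.321, -0.004, 0.947], [0.001, -1.0, -0.004]]
force: [0.0, 0.6, 0.5]
opening: 0.998
```

arm_command(translation=[[1,0,-0.75],[1,0,-0.75],[1,0,-0.75]], rotation=[[0,0,0],[0,0,0],[0,0,0]], grip=[-1,-1,-1])

```text
time_s: 1.95
position: [0.3141, 0.4251, 0.2446]
tcp_rot: [[0.947, 0.001, 0.322], [-0.322, -0.002, 0.947], [0.001, -1.0, -0.002]]
force: [-0.2, 0.3, 0.8]
opening: 0.998
```

arm_command(translation=[[1,0,-0.75],[1,0,-0.75],[1,0,-0.75]], rotation=[[0,0,0],[0,0,0],[0,0,0]], grip=[-1,-1,-1])

```text
time_s: 2.25
position: [0.3715, 0.3437, 0.2448]
tcp_rot: [[0.947, 0.002, 0.322], [-0.322, -0.001, 0.947], [0.002, -1.0, 0.0]]
force: [0.1, 0.3, 0.6]
opening: 1.0
```

```bash
python3 -c "
from g import *
to(*tool_from_box(RB,P,-.01,.128,.020))"
```

```text
t 2.25 pos [0.372 0.344 0.245] goal [0.493 0.152 0.164] F [0.079 0.286 0.556] open 1.0
trans [ 2.205  1.016 -1.778] rot [-0.637 -0.656 -0.237] calls 2.2045431486568936
```

arm_command(translation=[[0.3,0,-0.25],[0.6,0,-0.5],[0.9,0,-0.75],[0.9,0,-0.75],[0.9,0,-0.75]], rotation=[[-0.09,-0.09,-0.033],[-0.18,-0.18,-0.066],[-0.27,-0.27,-0.1],[-0.36,-0.37,-0.13],[-0.42,-0.43,-0.16]], grip=[-1,-1,-1,-1,-1])

```text
time_s: 2.75
position: [0.4181, 0.2682, 0.2445]
tcp_rot: [[0.986, 0.123, -0.11], [0.153, -0.434, 0.888], [0.062, -0.892, -0.447]]
force: [-0.4, -0.0, -0.6]
opening: 0.998
```

```bash
python3 -c "
from g import *
to(*tool_from_box(RB,P,-.01,.128,.020))"
```

```text
t 2.75 pos [0.418 0.268 0.244] goal [0.493 0.152 0.164] F [-0.402 -0.046 -0.566] open 0.998
trans [ 0.638  1.643 -0.939] rot [-0.215 -0.22  -0.074] calls 1.6431710149251848
```

arm_command(translation=[[0.3,0.3,-0.45],[0.6,0.7,-0.9],[0.64,0.7,-0.94],[0.64,0.7,-0.94]], rotation=[[-0.09,-0.09,-0.03],[-0.18,-0.18,-0.06],[-0.215,-0.22,-0.074],[-0.215,-0.22,-0.074]], grip=[-1,-1,-1,-1])

```text
time_s: 3.15
position: [0.4827, 0.1841, 0.2299]
tcp_rot: [[0.927, 0.239, -0.29], [0.376, -0.594, 0.711], [-0.002, -0.768, -0.641]]
force: [-0.9, 0.2, 0.0]
opening: 1.001
```

```bash
python3 -c "
from g import *
to(*tool_from_box(RB,P,-.01,.128,.020))"
```

```text
t 3.15 pos [0.483 0.184 0.23 ] goal [0.493 0.152 0.164] F [-0.935  0.195  0.001] open 1.001
trans [-0.03   0.901  0.208] rot [-0.002 -0.    -0.003] calls 0.9007387244226053
```

arm_command(translation=[[-0.03,0.5,0.2],[-0.03,0.9,0.2],[-0.03,0.9,0.2]], rotation=[[0,0,0],[0,0,0],[0,0,0]], grip=[-1,-1,-1])

```text
time_s: 3.45
position: [0.4921, 0.1504, 0.1632]
tcp_rot: [[0.927, 0.236, -0.291], [0.374, -0.596, 0.711], [-0.005, -0.768, -0.64]]
force: [-0.1, -0.3, -0.5]
opening: 1.0
```

```bash
python3 - <<'E'
from g import *
g=tool_from_box(RB,P,-.01,.048,.020); to(*g)
k=dict(interpolation=cv2.INTER_CUBIC)
c=cap('side');s=c['image'];t=cap('top')
o=[]
for cc,(x,y) in ((t,(145,160)),(c,(235,120))):
    im=cv2.resize(cc['image'][y:y+100,x:x+100],(400,400),**k)
    pr=bot.read_state(); R=np.array(pr['tcp_rot']); tip=np.array(pr['position'])
    L=[P+RB@np.array(v)/1e3 for v in((-41,49,0),(41,49,0),(-41,-49,0),(-41,49,20),(-41,-49,20),(41,49,20))]
    for q in proj(cc,L): cv2.circle(im,tuple(int(v) for v in (q-[x,y]+.5)*4),2,(0,0,255),-1)
    for q in proj(cc,[tip+R@np.array([0,.022,a]) for a in(-.0435,0,.0435)]): cv2.circle(im,tuple(int(v) for v in (q-[x,y]+.5)*4),2,(0,255,0),-1)
    o.append(im)
cv2.imwrite('pics/m2.png',np.hstack(o))
E
```

```text
t 3.45 pos [0.492 0.15  0.163] goal [0.512 0.105 0.103] F [-0.132 -0.31  -0.543] open 1.0
trans [0.026 0.982 0.005] rot [-0.003  0.    -0.007] calls 0.982387690581807
```

View pics/m2.png

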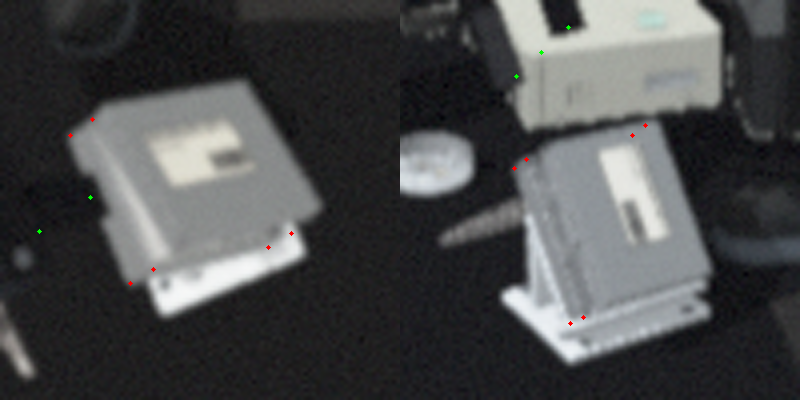

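The overlay shows the fitted base corners landing on the box in both views. The fingers are about 50 mm uphill of it and straddle its upper edge, so I move in.

arm_command(translation=[[0.03,0.3,0],[0.03,0.6,0],[0.03,0.6,0]], rotation=[[0,0,0],[0,0,0],[0,0,0]], grip=[-1,-1,-1])

```text
time_s: 3.85
position: [0.5075, 0.1234, 0.1288]
tcp_rot: [[0.927, 0.24, -0.288], [0.375, -0.595, 0.711], [-0.001, -0.767, -0.641]]
force: [-0.3, 0.4, -0.1]
opening: 1.0
```

arm_command(translation=[[0,0.2,0],[0,0.38,0],[0,0.38,0],[0,0.38,0.06],[0,0.38,0.06]], rotation=[[0,0,0],[0,0,0],[0,0,0],[0,0,0],[0,0,0]], grip=[-1,-1,-1,-1,-1])

```text
time_s: 4.35
position: [0.5133, 0.1095, 0.1027]
tcp_rot: [[0.926, 0.242, -0.29], [0.377, -0.594, 0.711], [-0.0, -0.767, -0.641]]
force: [0.1, 0.9, 0.4]
opening: 1.001
```

```bash
python3 -c "
from g import *
to(*tool_from_box(RB,P,-.01,.048,.015))"
```

```text
t 4.35 pos [0.513 0.109 0.103] goal [0.511 0.108 0.099] F [0.073 0.947 0.417] open 1.001
trans [-0.034  0.034  0.023] rot [-0.002 -0.001 -0.001] calls 0.03445301101352088
```

arm_command(translation=[[-0.03,0.03,0.03],[-0.03,0.03,0.03],[-0.03,0.03,0.03],[-0.03,0.03,0.03],[-0.03,0.03,0.03]], rotation=[[0,0,0],[0,0,0],[0,0,0],[0,0,0],[0,0,0]], grip=[-0.6,-0.4,-0.2,-0.1,0])

```text
time_s: 4.85
position: [0.5109, 0.1076, 0.0992]
tcp_rot: [[0.927, 0.24, -0.289], [0.376, -0.595, 0.71], [-0.001, -0.767, -0.642]]
force: [0.7, -0.9, 0.8]
opening: 0.633
```

arm_command(translation=[[0,0,0],[0,0,0],[0,0,0],[0,0,0],[0,0,0]], rotation=[[0,0,0],[0,0,0],[0,0,0],[0,0,0],[0,0,0]], grip=[0.1,0.2,0.3,0.4,0.4])

```text
time_s: 5.35
position: [0.5111, 0.1073, 0.0996]
tcp_rot: [[0.927, 0.241, -0.289], [0.376, -0.596, 0.71], [-0.001, -0.766, -0.643]]
force: [0.6, -4.1, 3.7]
opening: 0.379
```

arm_command(translation=[[0,0,0],[0,0,0],[0,0,0],[0,0,0],[0,0,0]], rotation=[[0,0,0],[0,0,0],[0,0,0],[0,0,0],[0,0,0]], grip=[0.7,1,1,1,1])

```text
time_s: 5.85
position: [0.5111, 0.1073, 0.0996]
tcp_rot: [[0.927, 0.241, -0.289], [0.376, -0.596, 0.71], [-0.001, -0.766, -0.643]]
force: [1.0, -4.5, 4.7]
opening: 0.381
```

```bash
python3 - <<'E'
from g import *
to(*tool_from_box(RB,P,-.01,.048,.015))
k=dict(interpolation=cv2.INTER_CUBIC)
t=cap('top');c=cap('side')
o=[cv2.resize(cc['image'][y:y+100,x:x+100],(400,400),**k) for cc,(x,y) in ((t,(145,160)),(c,(235,120)))]
cv2.imwrite('pics/m3.png',np.hstack(o))
E
```

```text
t 5.85 pos [0.511 0.107 0.1  ] goal [0.511 0.108 0.099] F [ 0.959 -4.488  4.658] open 0.381
trans [ 0.002 -0.005  0.009] rot [-0.    -0.001 -0.003] calls 0.009199235146250428
```

View pics/m3.png

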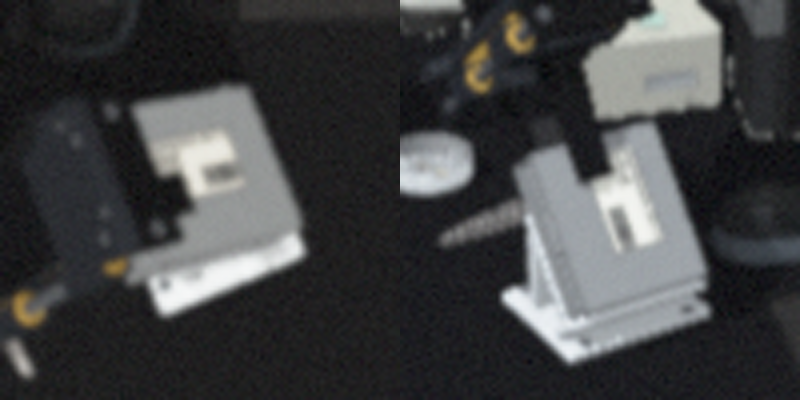

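The picture shows the lid face flat and parallel to the base, with one finger on it at about (590,150). The opening is about 33 mm, so the lid is shut while the box lies on the rest. Next I draw it off uphill and lift.

arm_command(translation=[[0,-0.2,0],[0,-0.4,0],[0,-0.7,0],[0,-1,0],[0,-1,0]], rotation=[[0,0,0],[0,0,0],[0,0,0],[0,0,0],[0,0,0]], grip=[1,1,1,1,1])

```text
time_s: 6.45
position: [0.4925, 0.1584, 0.1611]
tcp_rot: [[0.925, 0.246, -0.289], [0.379, -0.589, 0.714], [0.005, -0.77, -0.638]]
force: [1.1, -0.9, -2.2]
opening: 0.385
```

```bash
cat >> g.py <<'E'
BE=np.array([.5433,-.2943,0]);BY=.148
def goal(h=0,gap=.004,x=-.01,y=.048,z=.017):
    Rz=Ro.from_euler('z',BY); R=(Rz*Ro.from_euler('x',90,degrees=True)).as_matrix()
    return tool_from_box(R,BE+Rz.apply([0,.030-gap,.053+h]),x,y,z)
E
python3 -c "
from g import *
to(*goal(.15))"
```

```text
t 6.45 pos [0.493 0.158 0.161] goal [ 0.532 -0.287  0.251] F [ 1.063 -0.895 -2.19 ] open 0.385
trans [-1.649  2.534 -4.832] rot [0.657 0.219 0.084] calls 4.831795460112049
```

arm_command(translation=[[0,-0.3,-0.25],[0,-0.6,-0.5],[0,-0.9,-0.75],[0,-0.9,-0.75]], rotation=[[0,0,0],[0,0,0],[0,0,0],[0,0,0]], grip=[1,1,1,1])

```text
time_s: 6.85
position: [0.4937, 0.1568, 0.2563]
tcp_rot: [[0.926, 0.247, -0.286], [0.378, -0.591, 0.713], [0.007, -0.768, -0.64]]
force: [0.5, 0.8, -1.6]
opening: 0.38
```

arm_command(translation=[[0,0,0],[0,0,0],[0,0,0],[0,0,0],[0,0,0]], rotation=[[0.13,0.044,0.017],[0.26,0.088,0.034],[0.39,0.13,0.05],[0.52,0.175,0.067],[0.62,0.21,0.08]], grip=[1,1,1,1,1])

```text
time_s: 7.35
position: [0.492, 0.1552, 0.2526]
tcp_rot: [[0.989, 0.006, -0.15], [0.15, -0.039, 0.988], [0.0, -0.999, -0.039]]
force: [0.5, -0.2, -1.6]
opening: 0.381
```

```bash
python3 -c "
from g import *
to(*goal(.15))"
```

```text
t 7.35 pos [0.492 0.155 0.253] goal [ 0.532 -0.287  0.251] F [ 0.522 -0.228 -1.583] open 0.381
trans [-0.337  0.236 -5.534] rot [0.037 0.003 0.   ] calls 5.533799014916093
```

arm_command(translation=[[-0.05,0,-0.5],[-0.1,0,-1],[-0.1,0,-1]], rotation=[[0.037,0.003,0],[0.037,0.003,0],[0.037,0.003,0]], grip=[1,1,1])

```text
time_s: 7.65
position: [0.4965, 0.071, 0.2556]
tcp_rot: [[0.99, -0.0, -0.144], [0.144, -0.007, 0.99], [-0.001, -1.0, -0.007]]
force: [-0.3, 0.6, -2.4]
opening: 0.378
```

arm_command(translation=[[-0.05,0,-0.5],[-0.1,0,-1],[-0.1,0,-1]], rotation=[[0,0,0],[0,0,0],[0,0,0]], grip=[1,1,1])

```text
time_s: 7.95
position: [0.5009, -0.0084, 0.2563]
tcp_rot: [[0.989, 0.001, -0.146], [0.146, -0.007, 0.989], [-0.0, -1.0, -0.007]]
force: [0.6, -0.1, -1.3]
opening: 0.379
```

arm_command(translation=[[-0.03,0,-0.5],[-0.06,0,-1],[-0.06,0,-1]], rotation=[[0,0,0],[0,0,0],[0,0,0]], grip=[1,1,1])

```text
time_s: 8.25
position: [0.5088, -0.088, 0.2571]
tcp_rot: [[0.989, 0.002, -0.146], [0.146, -0.007, 0.989], [0.001, -1.0, -0.007]]
force: [0.5, 1.2, -0.9]
opening: 0.379
```

arm_command(translation=[[-0.03,0,-0.5],[-0.06,0,-1],[-0.06,0,-1]], rotation=[[0,0,0],[0,0,0],[0,0,0]], grip=[1,1,1])

```text
time_s: 8.55
position: [0.5163, -0.1677, 0.2577]
tcp_rot: [[0.989, 0.002, -0.147], [0.147, -0.007, 0.989], [0.001, -1.0, -0.007]]
force: [1.0, 0.4, -1.1]
opening: 0.38
```

arm_command(translation=[[0,0,-0.5],[0,0,-1],[0,0,-1]], rotation=[[0,0,0],[0,0,0],[0,0,0]], grip=[1,1,1])

```text
time_s: 8.85
position: [0.5286, -0.2466, 0.2581]
tcp_rot: [[0.989, 0.003, -0.148], [0.148, -0.007, 0.989], [0.002, -1.0, -0.008]]
force: [-0.3, 0.8, -2.4]
opening: 0.383
```

```bash
python3 -c "
from g import *
to(*goal(.06,gap=.010))"
```

```text
t 8.85 pos [ 0.529 -0.247  0.258] goal [ 0.533 -0.293  0.161] F [-0.289  0.761 -2.447] open 0.383
trans [-0.033  1.219 -0.57 ] rot [0.007 0.    0.002] calls 1.2186632835187334
```

arm_command(translation=[[-0.03,0,-0.55],[-0.03,0.3,-0.57],[-0.03,0.6,-0.57],[-0.03,0.9,-0.57],[-0.03,0.9,-0.57]], rotation=[[0.007,0,0],[0.007,0,0],[0.007,0,0],[0.007,0,0],[0.007,0,0]], grip=[1,1,1,1,1])

```text
time_s: 9.35
position: [0.5294, -0.2852, 0.183]
tcp_rot: [[0.988, -0.008, -0.151], [0.151, 0.01, 0.988], [-0.006, -1.0, 0.011]]
force: [-1.5, -0.1, -2.0]
opening: 0.381
```

arm_command(translation=[[0,0.3,0],[0,0.3,0],[0,0.3,0]], rotation=[[0,0,0],[0,0,0],[0,0,0]], grip=[1,1,1])

```text
time_s: 9.65
position: [0.5319, -0.2883, 0.164]
tcp_rot: [[0.988, -0.0, -0.152], [0.152, 0.003, 0.988], [0.0, -1.0, 0.003]]
force: [0.9, 0.1, 0.2]
opening: 0.383
```

```bash
cat > look.py <<'E'
from g import *
import sys
k=dict(interpolation=cv2.INTER_CUBIC)
t=cap('top');c=cap('side');s=bot.read_state();R=np.array(s['tcp_rot'])
RBn=R@np.diag([1,-1,-1.]);O=np.array(s['position'])-RBn@np.array([-.01,.048,.017])
Rz=Ro.from_euler('z',BY);loc=Rz.inv().apply(O-BE);print('box origin in bookend frame (mm) if held as assumed',loc*1e3)
bx=[O+RBn@np.array([x,y,z])/1e3 for x in(-41,41) for y in(-49,49) for z in(0,34)]
be=[BE+Rz.apply(np.array(v)/1e3) for v in((-65,30,50),(65,30,50),(-65,30,4),(65,30,4),(-65,-46,4),(65,-46,4))]
o=[]
for cc,(x,y) in ((t,(320,140)),(c,(270,225))):
    im=cv2.resize(cc['image'][y:y+125,x:x+115],None,fx=3.4 if 0 else 3.478,fy=3.478,**k)
    for L,col in((bx,(0,0,255)),(be,(0,255,0))):
        for q in proj(cc,L): cv2.circle(im,tuple(int(v) for v in (q-[x,y]+.5)*3.478),2,col,-1)
    o.append(im)
cv2.imwrite('pics/'+sys.argv[1],np.hstack(o)); np.savez('last.npz',t=t['image'],c=c['image'])
E
python3 look.py m4.png; python3 -c "
from g import *
to(*goal(.06,gap=.010))"
```

```text
box origin in bookend frame (mm) if held as assumed [  0.111  23.671 117.011]
t 9.75 pos [ 0.533 -0.289  0.165] goal [ 0.533 -0.293  0.161] F [-0.642  0.048 -0.593] open 0.381
trans [-0.001  0.05  -0.045] rot [-0.     0.004  0.002] calls 0.04975699351928755
```

View pics/m4.png

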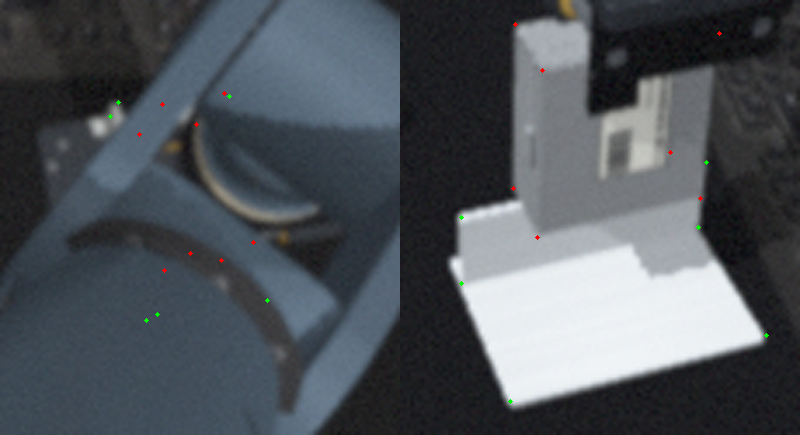

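The side view shows the box upright in the hand over the bookend. Its lower corners are at (540,233) and (700,197), within about 1 px of the prediction, and the bookend points fit to 1–2 px. I refine the yaw numerically from the edges.

```bash
cat > edge.py <<'E'
from g import *
def edge(g,p,q,h=5,n=60):
    "subpixel line refine near p-q: returns fitted endpoints"
    p,q=np.array(p,float),np.array(q,float);d=(q-p)/np.linalg.norm(q-p);nn=np.array([-d[1],d[0]]);o=np.arange(-h,h+.01,.25);T=np.linspace(.08,.92,n);off=[]
    for t in T:
        X=p+(q-p)*t+o[:,None]*nn
        v=cv2.remap(g,X[:,0].astype(np.float32)[None],X[:,1].astype(np.float32)[None],cv2.INTER_LINEAR)[0]
        v=cv2.GaussianBlur(v[None],(0,0),3)[0]; off.append(o[np.abs(np.gradient(v)).argmax()])
    off=np.array(off);w=np.ones(n,bool)
    for _ in range(4):
        a=np.polyfit(T[w],off[w],1);r=np.abs(off-np.polyval(a,T));w=r<max(.3,2*np.median(r))
    return p+nn*a[1],q+nn*a.sum(),w.mean()
E
python3 - <<'E'
from edge import *
z=np.load('last.npz');g=z['c'].astype(np.float32).mean(2);c=cap('side')
f=lambda u,v:((u-400)/3.478+270-.5,v/3.478+225-.5)
def rep(n,a,b,h,hb=4):
    p,q,w=edge(g,f(*a),f(*b),hb); P,Q=onz(c,p,h),onz(c,q,h); print(n,p,q,round(w,2),P,Q,'yaw',np.degrees(np.arctan2(*(Q-P)[1::-1])))
rep('base front',(512,406),(768,338),.004)
rep('base left',(455,266),(510,405),.004)
rep('base right',(712,262),(768,338),.004)
rep('wall top',(459,214),(520,202),.05)
rep('wall bot',(459,281),(630,245),.004)
s=bot.read_state();bz=s['position'][2]-.097
rep('box bottom',(540,233),(700,197),bz)
rep('box botleft',(514,190),(540,232),bz)
print(bz, np.degrees(np.arctan2(s['tcp_rot'][1][0],s['tcp_rot'][0][0])))
E
```

```text
base front [301.823 341.687] [375.577 322.695] 1.0 [ 0.486 -0.353  0.004] [ 0.614 -0.334  0.004] yaw 8.313916761704148
base left [284.164 301.436] [300.766 341.089] 1.0 [ 0.471 -0.262  0.004] [ 0.484 -0.351  0.004] yaw -81.47358418138656
base right [360.577 298.821] [374.944 321.95 ] 1.0 [ 0.606 -0.278  0.004] [ 0.614 -0.332  0.004] yaw -81.69812824051085
wall top [286.415 285.78 ] [303.846 281.783] 1.0 [ 0.474 -0.271  0.05 ] [ 0.505 -0.266  0.05 ] yaw 8.799315494575163
wall bot [286.725 306.537] [335.61 294.85] 1.0 [ 0.474 -0.275  0.004] [ 0.565 -0.261  0.004] yaw 8.610811697264463
box bottom [309.887 292.089] [355.748 281.105] 0.92 [ 0.506 -0.31   0.068] [ 0.586 -0.297  0.068] yaw 9.016553065264954
box botleft [301.77  279.443] [309.089 291.616] 0.57 [ 0.499 -0.279  0.068] [ 0.505 -0.308  0.068] yaw -77.71091685809674
0.06806171641176331 8.700190360507092
```

arm_command(translation=[[-0.015,0.2,0],[-0.015,0.4,0],[-0.015,0.55,0],[-0.015,0.68,0],[-0.015,0.68,0]], rotation=[[0,0,0],[0,0,0],[0,0,0],[0,0,0],[0,0,0]], grip=[1,1,1,1,1])

```text
time_s: 10.3
position: [0.5299, -0.2889, 0.1081]
tcp_rot: [[0.989, -0.002, -0.151], [0.151, 0.004, 0.989], [-0.001, -1.0, 0.004]]
force: [-0.4, 0.1, -0.4]
opening: 0.38
```

```bash
python3 look.py m5.png; python3 -c "
from g import *
to(*goal(0,gap=.006))"
```

```text
box origin in bookend frame (mm) if held as assumed [-1.797 23.651 61.399]
t 10.4 pos [ 0.531 -0.29   0.109] goal [ 0.532 -0.289  0.101] F [ 0.252  0.606 -1.354] open 0.382
trans [0.022 0.105 0.006] rot [-0.002  0.003  0.001] calls 0.1045520481127587
```

View pics/m5.png

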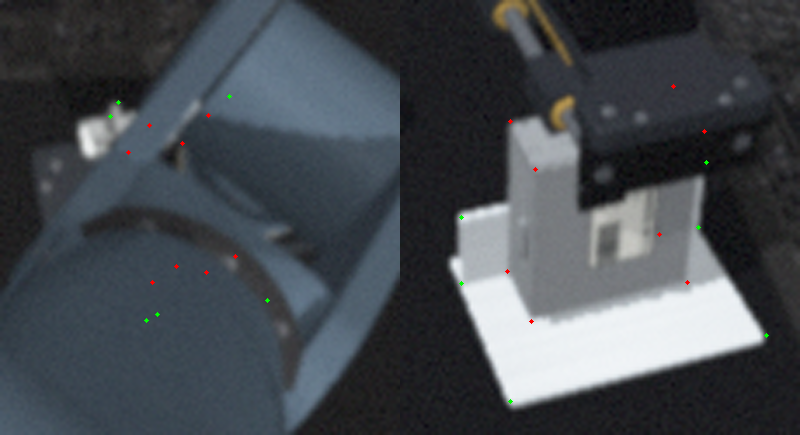

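The box hovers about 8 mm above the plate, parallel to the wall. Its lower-left back corner, at (508,271), should end about 6 mm from the wall, so I nudge it 1.5 mm closer and lower it slowly.

arm_command(translation=[[0.015,0.03,0.02],[0.015,0.05,0.02],[0.015,0.065,0.02],[0.015,0.08,0.02],[0.015,0.08,0.02]], rotation=[[0,0,0],[0,0,0],[0,0,0],[0,0,0],[0,0,0]], grip=[1,1,1,1,1])

```text
time_s: 10.9
position: [0.5314, -0.2876, 0.1027]
tcp_rot: [[0.989, -0.0, -0.151], [0.151, 0.002, 0.989], [0.0, -1.0, 0.002]]
force: [-0.9, -0.2, -1.7]
opening: 0.379
```

arm_command(translation=[[0,0.015,0],[0,0.015,0]], rotation=[[0,0,0],[0,0,0]], grip=[1,1])

```text
time_s: 11.1
position: [0.5314, -0.2876, 0.1015]
tcp_rot: [[0.989, -0.0, -0.151], [0.151, 0.002, 0.989], [0.0, -1.0, 0.002]]
force: [0.1, 0.1, -1.1]
opening: 0.383
```

arm_command(translation=[[0,0.01,0],[0,0.01,0]], rotation=[[0,0,0],[0,0,0]], grip=[1,1])

```text
time_s: 11.3
position: [0.5314, -0.2876, 0.1007]
tcp_rot: [[0.989, 0.0, -0.151], [0.151, 0.002, 0.989], [0.0, -1.0, 0.002]]
force: [0.3, 0.6, -1.9]
opening: 0.381
```

arm_command(translation=[[0,0.01,0],[0,0.01,0]], rotation=[[0,0,0],[0,0,0]], grip=[1,1])

```text
time_s: 11.5
position: [0.5314, -0.2876, 0.0999]
tcp_rot: [[0.989, 0.0, -0.151], [0.151, 0.002, 0.989], [0.0, -1.0, 0.002]]
force: [-0.7, 0.1, -2.3]
opening: 0.383
```

arm_command(translation=[[0,0.01,0],[0,0.01,0]], rotation=[[0,0,0],[0,0,0]], grip=[1,1])

```text
time_s: 11.7
position: [0.5315, -0.2877, 0.0993]
tcp_rot: [[0.989, 0.0, -0.151], [0.151, 0.002, 0.989], [0.001, -1.0, 0.002]]
force: [1.1, 0.1, -1.0]
opening: 0.38
```

arm_command(translation=[[0,0.01,0],[0,0.01,0]], rotation=[[0,0,0],[0,0,0]], grip=[1,1])

```text
time_s: 11.9
position: [0.5317, -0.2877, 0.0992]
tcp_rot: [[0.989, 0.001, -0.151], [0.151, 0.002, 0.989], [0.001, -1.0, 0.002]]
force: [-0.9, 0.6, 3.4]
opening: 0.381
```

arm_command(translation=[[0,0.01,0],[0,0.01,0]], rotation=[[0,0,0],[0,0,0]], grip=[1,1])

```text
time_s: 12.1
position: [0.5318, -0.2876, 0.0991]
tcp_rot: [[0.989, 0.001, -0.151], [0.151, 0.002, 0.989], [0.001, -1.0, 0.001]]
force: [-0.4, 2.3, 9.1]
opening: 0.382
```

The box is down, with contact at TCP z ≈ 0.099. I ease off a little and measure before releasing.

arm_command(translation=[[0,-0.01,0],[0,-0.01,0]], rotation=[[0,0,0],[0,0,0]], grip=[1,1])

```text
time_s: 12.3
position: [0.5318, -0.2876, 0.0992]
tcp_rot: [[0.989, 0.001, -0.151], [0.151, 0.002, 0.989], [0.001, -1.0, 0.002]]
force: [-0.2, 0.9, 7.2]
opening: 0.379
```

```bash
cat > look2.py <<'E'
from edge import *
import sys
c=cap('side');g=c['image'].astype(np.float32).mean(2)
im=cv2.resize(c['image'][255:345,275:395],None,fx=6,fy=6,interpolation=cv2.INTER_CUBIC);cv2.imwrite('pics/'+sys.argv[1],im)
s=bot.read_state();R=np.array(s['tcp_rot']);O=np.array(s['position'])-R@np.diag([1,-1,-1.])@np.array([-.01,.048,.017]);O=np.array([*O[:2],.053])
R=Ro.from_euler('z',np.arctan2(R[1,0],R[0,0]));
if len(sys.argv)>2: O=np.array(eval(sys.argv[2]));R=Ro.from_euler('z',.152)
print('O',O)
B=BE;RB_=Ro.from_euler('z',BY)
t,n=RB_.apply([1,0,0]),RB_.apply([0,1,0])
W=lambda v:proj(c,[B+RB_.apply(np.array(v)/1e3)])[0]
X=lambda v:proj(c,[O+R.apply(np.array(v)/1e3)])[0]
def rep(nm,p,q,h):
    p,q,w=edge(g,p,q,3);P_,Q_=onz(c,p,h),onz(c,q,h);d=Q_-P_
    print(nm,round(w,2),'yaw %.1f'%np.degrees(np.arctan2(d[1],d[0])),'xb',np.array([(v-B)@t for v in(P_,Q_)])*1e3,'yb',np.array([(v-B)@n for v in(P_,Q_)])*1e3)
rep('base front',W((-65,-46,4)),W((65,-46,4)),.004)
rep('base left',W((-65,-46,4)),W((-65,25,4)),.004)
rep('base right',W((65,-46,4)),W((65,20,4)),.004)
rep('wall bot',W((-64,30,4)),W((-44,30,4)),.004)
rep('wall top',W((-64,30,50)),W((-46,30,50)),.05)
rep('box bottom front',X((-41,-34,-49)),X((41,-34,-49)),.004)
rep('box bottom left',X((-41,-34,-49)),X((-41,0,-49)),.004)
rep('box top left',X((-41,-34,49)),X((-41,0,49)),.102)
E
python3 look2.py m6.png
```

```text
O [ 0.539 -0.269  0.053]
base front 1.0 yaw 8.3 xb [-65.356  64.052] yb [-48.87  -49.361]
base left 1.0 yaw 98.5 xb [-66.742 -66.732] yb [-46.291  24.644]
base right 1.0 yaw 98.9 xb [64.572 64.147] yb [-46.138  19.686]
wall bot 1.0 yaw 9.9 xb [-64.131 -44.075] yb [28.999 29.511]
wall top 1.0 yaw 8.2 xb [-63.536 -45.485] yb [33.149 33.059]
box bottom front 1.0 yaw 8.7 xb [-41.305  40.695] yb [-8.786 -8.501]
box bottom left 1.0 yaw 99.8 xb [-40.852 -41.633] yb [-8.683 25.162]
box top left 0.83 yaw 105.4 xb [-40.868 -44.819] yb [-8.637 23.971]
```

View pics/m6.png

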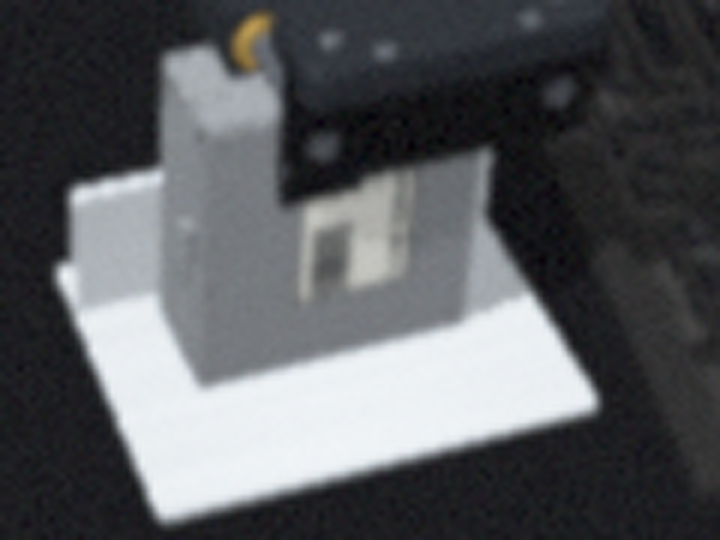

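The box stands on the plate with its lower front corner at (205,382) and lower back corner at (163,295). The gap to the wall is about 4 mm, it is parallel within about 0.5°, and it is centred to about 1 mm. I release it.

arm_command(translation=[[0,-0.01,0],[0,-0.01,0],[0,-0.01,0],[0,-0.01,0],[0,-0.01,0]], rotation=[[0,0,0],[0,0,0],[0,0,0],[0,0,0],[0,0,0]], grip=[1,1,0.2,0.1,0])

```text
time_s: 12.85
position: [0.5312, -0.2876, 0.0988]
tcp_rot: [[0.989, -0.0, -0.151], [0.151, 0.002, 0.989], [-0.0, -1.0, 0.002]]
force: [0.3, -0.3, 0.7]
opening: 0.466
```

arm_command(translation=[[0,0,0],[0,0,0],[0,0,0],[0,0,0]], rotation=[[0,0,0],[0,0,0],[0,0,0],[0,0,0]], grip=[-0.2,-0.3,-0.3,-0.3])

```text
time_s: 13.25
position: [0.5314, -0.2876, 0.0992]
tcp_rot: [[0.989, 0.0, -0.151], [0.151, 0.002, 0.989], [0.0, -1.0, 0.002]]
force: [-0.7, -0.7, -0.4]
opening: 0.642
```

arm_command(translation=[[0,-0.3,0],[0,-0.7,0],[0,-1,0],[0,-1,0]], rotation=[[0,0,0],[0,0,0],[0,0,0],[0,0,0]], grip=[-0.3,-0.3,-0.3,-0.3])

```text
time_s: 13.65
position: [0.5335, -0.2893, 0.183]
tcp_rot: [[0.988, 0.007, -0.151], [0.151, -0.003, 0.989], [0.006, -1.0, -0.004]]
force: [1.3, -0.1, -0.3]
opening: 0.65
```

arm_command(translation=[[0,-0.5,0],[0,-1,0.5],[0,-1,1],[0,-1,1]], rotation=[[0,0,0],[0,0,0],[0,0,0],[0,0,0]], grip=[-0.3,-0.3,-0.3,-0.3])

```text
time_s: 14.05
position: [0.5177, -0.2039, 0.2598]
tcp_rot: [[0.988, -0.002, -0.154], [0.154, 0.005, 0.988], [-0.001, -1.0, 0.005]]
force: [-0.6, 0.0, -1.2]
opening: 0.649
```

arm_command(translation=[[0,0,0.5],[0,0,1],[0,0,1]], rotation=[[0,0,0],[0,0,0],[0,0,0]], grip=[-0.3,-0.3,-0.3])

```text
time_s: 14.35
position: [0.5047, -0.1254, 0.258]
tcp_rot: [[0.988, -0.005, -0.155], [0.155, 0.006, 0.988], [-0.004, -1.0, 0.007]]
force: [0.7, 0.0, -0.3]
opening: 0.649
```

arm_command(translation=[[0,0,0.5],[0,0,1],[0,0,1]], rotation=[[0,0,0],[0,0,0],[0,0,0]], grip=[-0.3,-0.3,-0.3])

```text
time_s: 14.65
position: [0.4932, -0.0474, 0.2584]
tcp_rot: [[0.988, -0.004, -0.155], [0.155, 0.005, 0.988], [-0.003, -1.0, 0.005]]
force: [0.2, 0.2, -0.4]
opening: 0.651
```

```bash
python3 look2.py m7s.png '[.539,-.269,.053]'; python3 - <<'E'
from h import *
t=cap('top');im=t['image'];k=dict(interpolation=cv2.INTER_CUBIC)
a=cv2.resize(im[160:240,335:405],None,fx=5,fy=5,**k);b=cv2.imread('pics/m7s.png');b=cv2.resize(b,None,fx=.6,fy=.6)
o=np.zeros((400,800,3),np.uint8);o[:,:350]=a;o[:b.shape[0],350:350+b.shape[1]]=b[:, :450];cv2.imwrite('pics/m7.png',o)
for n in('side','top'):
  cap(n); c=eyes.capture(n)
  for th in('specimen_pot','loupe'):
    p=models.spot_point(n,th)
    if p: print(n,th,np.array(p[0]['point'])*[560,420],onz(c,np.array(p[0]['point'])*[560,420],0))
E
```

```text
O [ 0.539 -0.269  0.053]
base front 1.0 yaw 8.2 xb [-65.355  64.026] yb [-48.861 -49.454]
base left 1.0 yaw 98.5 xb [-66.706 -66.786] yb [-46.285  24.633]
base right 1.0 yaw 98.6 xb [64.444 64.318] yb [-46.179  19.749]
wall bot 1.0 yaw 9.6 xb [-64.111 -44.072] yb [29.15  29.532]
wall top 1.0 yaw 8.3 xb [-63.536 -45.479] yb [33.152 33.096]
box bottom front 1.0 yaw 8.8 xb [-41.484  40.477] yb [-9.153 -8.727]
box bottom left 1.0 yaw 99.5 xb [-40.898 -41.523] yb [-8.395 25.493]
box top left 0.8 yaw 104.6 xb [-41.018 -44.541] yb [-8.381 24.386]
side specimen_pot [242.816 261.912] [ 0.40613795 -0.14012     0.        ]
side loupe [326.592 240.282] [ 0.58682875 -0.09917707  0.        ]
top specimen_pot [302.008 267.12 ] [ 0.40012837 -0.14384128  0.        ]
```

View pics/m7.png

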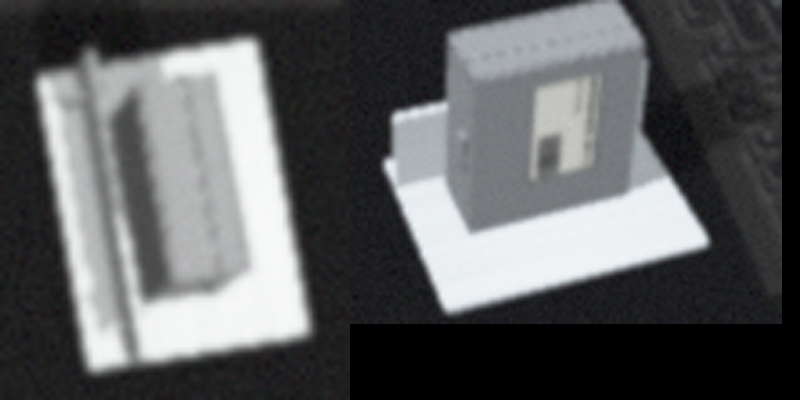

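```bash
python3 - <<'E'
from g import *
t=cap('top');g=t['image'].astype(np.float32).mean(2);c=t
Rz=Ro.from_euler('z',BY)
np.set_printoptions(linewidth=220,precision=0,suppress=True)
for xb in(-55,-35,-25,-15,0):
  ys=np.arange(45,-20,-1.0)
  q=proj(c,[BE+Rz.apply([xb/1e3,y/1e3,.004]) for y in ys]).astype(np.float32)
  v=cv2.remap(g,q[:,0][None],q[:,1][None],cv2.INTER_LINEAR)[0]
  print(xb,'y45->',v)
for y,z in((30,50),(34,50),(25.4,102),(25.4,4),(-8.6,102)):
  q=proj(c,[BE+Rz.apply([x/1e3,y/1e3,z/1e3]) for x in (-30,0,30)]); print(y,z,np.round((q-[335,160]+.5)*5))
im=cv2.resize(t['image'][175:230,345:400],None,fx=10,fy=10,interpolation=cv2.INTER_NEAREST);cv2.imwrite('pics/m8.png',im)
E
```

```text
-55 y45-> [242. 243. 243. 242. 242. 240. 239. 234. 227. 214. 192. 169. 150. 131. 132. 133. 156. 180. 203. 223. 234. 239. 242. 243. 244. 244. 243. 244. 244. 244. 245. 246. 246. 246. 246. 245. 246. 246. 246. 246. 245. 245. 245.
 245. 245. 244. 245. 245. 245. 245. 245. 245. 245. 245. 245. 246. 246. 246. 246. 246. 246. 245. 245. 246. 246.]
-35 y45-> [211. 202. 196. 191. 188. 187. 185. 181. 175. 166. 156. 145. 133. 128. 126. 137. 154. 172. 189. 197. 187. 175. 150. 126. 107.  90.  84.  82.  83.  85.  87.  89.  91.  97. 104. 113. 123. 130. 137. 143. 149. 153. 155.
 157. 157. 159. 157. 156. 155. 154. 153. 152. 153. 153. 153. 151. 149. 150. 151. 155. 159. 165. 171. 175. 180.]
-25 y45-> [231. 226. 217. 207. 199. 191. 187. 183. 176. 168. 158. 146. 135. 128. 122. 139. 155. 175. 194. 197. 192. 177. 152. 129. 107.  88.  83.  79.  77.  76.  75.  75.  79.  86.  96. 111. 127. 141. 156. 164. 171. 176. 179.
 181. 180. 179. 179. 180. 180. 180. 180. 180. 180. 181. 180. 179. 177. 174. 172. 172. 173. 175. 178. 179. 179.]
-15 y45-> [218. 209. 198. 191. 189. 186. 183. 180. 176. 171. 159. 148. 138. 129. 131. 144. 161. 184. 204. 207. 208. 187. 164. 137. 110.  92.  81.  74.  74.  75.  76.  77.  81.  85.  94. 107. 120. 135. 148. 157. 167. 173. 179.
 180. 181. 181. 181. 181. 181. 181. 182. 182. 182. 181. 177. 173. 169. 164. 164. 167. 171. 175. 178. 179. 180.]
0 y45-> [221. 212. 203. 194. 190. 185. 183. 181. 176. 169. 159. 147. 134. 127. 119. 128. 138. 149. 161. 160. 152. 140. 122. 105.  94.  82.  80.  77.  76.  75.  76.  78.  82.  88.  96. 110. 124. 137. 149. 158. 166. 172. 176.
 179. 180. 180. 179. 179. 180. 181. 182. 182. 182. 182. 181. 179. 177. 175. 174. 175. 175. 177. 179. 180. 180.]
30 50 [[136. 270.]
 [123. 199.]
 [110. 129.]]
34 50 [[126. 271.]
 [114. 201.]
 [101. 131.]]
25.4 102 [[164. 254.]
 [151. 180.]
 [138. 107.]]
25.4 4 [[132. 279.]
 [120. 211.]
 [108. 144.]]
-8.6 102 [[249. 240.]
 [235. 166.]
 [222.  93.]]
```

View pics/m8.png

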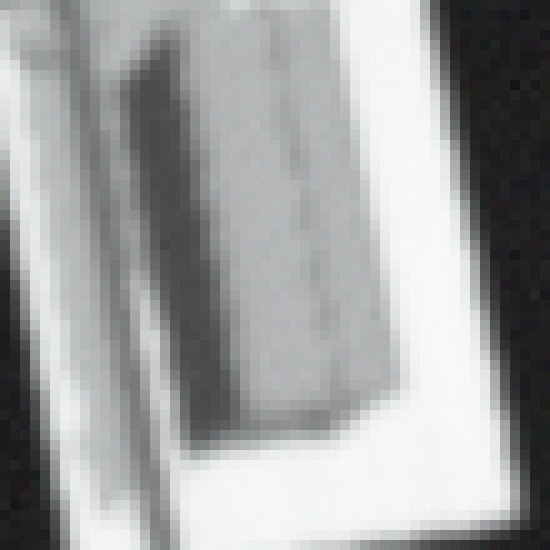

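The seam is closed and the box stands parallel to the wall. In the top view the bright strip along the wall is its lit top edge, and the band left of it at about column 130 is its unlit far face. So the gap agrees with the side view's roughly 4 mm and is at most about 7 mm. I do a quick pixel comparison on the bystanders, then hand in.

```bash
python3 - <<'E'
from h import *
for n in('side','top'):
    a=cv2.imread(f'pics/{n}0.png').astype(np.float32);b=cap(n)['image'].astype(np.float32)
    for t,(u,v) in dict(pot={'side':(242,257),'top':(303,266)}[n],loupe={'side':(327,235),'top':(282,182)}[n]).items():
        s=lambda i:cv2.cvtColor(i[v-22:v+22,u-18:u+18],cv2.COLOR_BGR2GRAY)
        print(n,t,cv2.phaseCorrelate(s(a),s(b)),np.abs(s(a)-s(b)).mean())
s=bot.read_state();print(s['force'],s['time_s'])
bot.hand_in()
E
```

```text
side pot ((-0.10729245828039069, 0.6099440671675112), 0.9018762650313201) 2.3215444
side loupe ((-0.11269397008258863, 0.28391664215351753), 1.03488048447503) 3.8834126
top pot ((-0.19076376854795285, 0.5762940062678901), 1.0407880650626289) 2.5446274
top loupe ((-10.47909190353715, 12.697962245992835), 0.32918522034162356) 39.67572
[ 0.17163346  0.40378583 -1.31004636] 15.3
the job is handed in; nothing more can be done
```

I pressed the lid shut with the gripper while the box lay on the rest. I then lifted the box off by that same grip, stood it on the bookend's base and let go once it was down. The job was handed in at 15.3 s; no verdict was reported.

**Last checks on the box (after release):**
- **Standing:** upright with the lid facing away from the wall. The lid seam looks closed, and the gripper opening while holding it was about 33 mm.
- **Position:** midway along the wall to about 1 mm, and parallel to it within about 0.5°.
- **Gap to the wall:** about 4 mm by the side camera and 5 mm by the arm's pose. The top view can't confirm this, because the wall hides the gap. I take it as at most about 7 mm there; reading the wall's edge the other way would give about 11 mm, but the side view contradicts that.

**Bystanders:** comparing pictures, the pot shows no shift beyond 0.6 px in either view, and the loupe shows none in the side view. The top view disagreed for the loupe (a 10 px "shift" with low confidence). The arm was probably blocking it there, as the top detector found no loupe either. The wrist force showed no unexpected contact.

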